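# Set up the kitchen display for the chopping board

## Robot

A 6-joint arm with a two-finger parallel gripper is mounted at the origin on a cart in front of the work surface, level with it; the furniture and walls round the work are solid. World frame = base frame: x ahead of the robot, y to its left, z up, the work surface at z = 0. Lengths are in mm, angles in rad, forces in N, time in s.
With the tool pointing down it reaches from about 275 to 725 mm from the base axis. Payload 5.6 kg.
Tool frame: the origin (TCP) lies midway between the tips of the shut fingers; the grasp point (between the pads) lies 19 mm behind it (r.grasp_offset is the distance from the TCP to the grasp point, in mm); z points along the fingers, y is the line along which they close (so a half turn about z gives the same grasp; the last joint's range is limited). The gripper opens to 85 mm and grips with 20 to 120 N. Pads are 22 mm wide; open, the fingers measure 114 mm over their backs; the gripper's body (76 mm by 85 mm) begins 54 mm behind the grasp point. The pads swing forward as they close: fully open they stand 13 mm farther back than shut.
Start: joints at [1.551, 0.255, 0.108, 0, -1.424, -0.285], TCP at [165.029, 524.651, 231.283] pointing down, gripper open.
Joint ranges: [-2.95, 2.95], [-1.21, 1.97], [-1.09, 1.5], [-2.87, 1.71], [-2.94, -0.07], [-3.05, 3.05]. Speed limits (rad/s): [2.57, 2.57, 3.14, 3.14, 3.14, 3.14].

## Interface

Orientations are given as a unit quaternion [x, y, z, w].
In Python, from station import r gives the robot as it stands.
- The arm moves only by the shell command python3 -m inch 'ROWS'. ROWS is JSON, a list that holds one entry, the list of rows, each a list of 5 numbers: the shift along the world's x, y, z each as a share of 25 mm, from -1 to 1, then the turn about the world's z as a share of 4 degrees, from -1 to 1, then the opening, from -1 (shut) to 1 (fully open). A call has 1 to 12 rows; each row shifts and turns the commanded pose from where the row before left it; what a row does not reach is not made up. A row lasts 1/12 s, in which the tool goes at most 41.7 mm and 7.16 degrees, less where a joint would pass 70% of its speed; a pose out of reach is approached as far as the arm can. A call with a number of a shift or a turn outside -1 to 1 is refused whole. A call with a gripper value outside its range is refused whole. The fingers move at their own pace and stop on an object; the grip force is fixed at half the most. Time passes only in rows, so rows that do not move let the fingers close. It gives the time, the measured TCP pose, the force, the opening and the grip force at its end, in the units of the state.
- r.sense(): the state, without advancing time (a new reading comes with each control period).
- r.snapshot(name): name is "scene" or "top" or "wrist"; returns the picture (400x640x3 uint8, red, green, blue); there is no depth.
- r.camera_info(name): a dict with "fx", "fy", "cx", "cy" (pixels), "D" ([k1, k2, p1, p2, k3] as OpenCV has them; the pictures are not rectified), "R" (3x3) and "t" (3): a world point X has camera coordinates R X + t; the wrist camera has in their place "mount" (4x4, takes a point from camera to tool coordinates, whose origin is the TCP and whose axes are the flange's). Camera axes: x right, y down, z forward; pixel columns grow to the right and rows downward; lengths in mm; the calibration is good to about 2 mm. A picture is of the moment at which its call begins: read the wrist's pose just before it. camera_info takes no time and is no camera call.
- r.close_job(): hands the job in; it is judged then, once.
The state is a dict: "clock": time; "joints": joint angles; "joint_velocities": joint speeds; "tau": joint torques, N m; "ee_pos": TCP position; "orientation": TCP orientation; "wrist_force": force on the tool from outside, world axes, zero at the start; "wrist_torque": the same for the moment, N m; "finger_gap": opening from 0.0 (shut) to 1.0 (fully open); "grip_force": force on a finger pad.
Only numpy, scipy, OpenCV 4.12 (cv2) and the standard library are available. Lean on these libraries where they do the work, as an engineer would, in place of code of your own. Each camera call takes 0.05 s, during which the arm holds its last target. There are 200 camera calls.

## Task

Set up the kitchen display for someone working at the chopping board: turn its screen on the swivel to face the middle of the board, and lean it back 25 degrees from upright. Also bring the loose battery pack, contact end first, flush and in line against the docking block on the display's foot, and press it home with a steady push of about 10 newtons for half a second, so that the contacts bed in but are not crushed. Leave the board, the salt and pepper shakers and the keys where they are.

Things in the scene. Friction and masses are not known exactly. Their poses are not given: they have to be found in the camera images.
- foot: The display's fixed grey foot: a round base, 130 mm across and 26 mm high, with a docking block 50 mm wide (along its x) and 30 mm high that sticks out to its +y and ends in a flat upright face with two small brass contacts, 78 mm from the centre. Origin: centre of the underside, on the swivel axis; z up. It does not move.
- dock_face (a point): Centre of the docking block's flat end face, 15 mm above the worktop; axes as the foot's, the face looks to +y.
- swivel (a joint): Angle (rad) of the screen's swivel about the vertical through the foot's centre, range -2.9 to 2.9; at 0 the screen faces the foot's -x; grows anticlockwise seen from above. Friction 0.2 N m: it stays where it is left.
- swivel_axis (a point): Point on the swivel axis at the height of the tilt hinge, 55 mm above the worktop. Its axes turn with the swivel: the screen faces -x, the tilt hinge lies along y, z is up.
- tilt (a joint): Lean (rad) of the screen, a black slab 190 mm wide, 125 mm high and 12 mm thick with its lower edge on the hinge: 0 is upright, grows as it leans back, range -0.1 to 1.1. Friction 0.45 N m: it stays where it is left.
- handle (a point): Middle of the aluminium carrying handle on top of the screen: a round bar 12 mm thick and about 95 mm long, parallel to the tilt hinge and 160 mm from it, standing 29 mm clear of the screen's top edge on two posts 110 mm apart. Axes tilt with the screen: x is the screen's back, y along the bar, z up along the screen. Pinched across from above, the bar can roll between the fingers.
- pack: Loose grey battery pack, 110 mm long (its y), 50 mm wide (x), 30 mm high, about 0.3 kg, lying flat on the worktop. The -y end is square with two small brass contacts; the +y end is rounded. Origin: centre of the underside; z up.
- pack_face (a point): Centre of the pack's square contact end, 55 mm from its origin along -y and 15 mm above its underside; axes as the pack's. More than 30 N on it crushes the contacts.
- chopping_board: Loose wooden chopping board, 430 mm (its x) by 240 mm by 18 mm, lying flat on the worktop to the right. Origin: centre of the underside.
- salt_shaker: Shaker, 44 mm across and 90 mm high, one of two alike. A bystander.
- pepper_shaker: Shaker, 44 mm across and 90 mm high, the other of the two. A bystander.
- keys: Bunch of keys lying flat, 84 x 118 x 8 mm. A bystander.
Not all that is in view belongs to the job. What is shaped like the pack but blue is not meant.

How it is judged (in metres and radians):
On the way:
1. the pack is pressed against the docking block with a steady push of at least 4 N for 0.3 s (contact force between pack and foot above 4 N), for 0.3 s.
At the end, for the whole second after the job is handed in: The screen points within 50 mm of the board's centre and leans back 25 degrees from upright, within 3.5 degrees. The pack lies flat, its contact end against the docking block: gap under 2 mm, in line within 6 mm and 0.05 rad. All is at rest (x of chopping_board in the frame of swivel_axis below 0 m and y of chopping_board in the frame of swivel_axis between -0.05 and 0.05 m and value of joint tilt between 0.376 and 0.497 rad and y of pack_face in the frame of dock_face between -0.002 and 0.002 m and x of pack_face in the frame of dock_face between -0.006 and 0.006 m and z of pack_face in the frame of dock_face below 0.003 m and angle between the y axis of pack and the y axis of foot, either way round below 0.05 rad and angle between pack's own z axis and vertical below 0.04 rad and linear speed of pack below 0.01 m/s and velocity of joint swivel between -0.03 and 0.03 rad/s and velocity of joint tilt between -0.03 and 0.03 rad/s); the robot touches nothing.
It fails at once if the pack is pressed against the foot with more than 30 N (contact force between pack and foot above 30 N).
It fails at once if the chopping board is shifted by more than 20 mm (distance of chopping_board from where it was at the start of the episode above 0.02 m).
It fails at once if a shaker or the keys are shifted by more than 30 mm (distance of any of salt_shaker, pepper_shaker, keys from where it was at the start of the episode above 0.03 m).
It fails at once if a shaker is tipped over (angle between any of salt_shaker, pepper_shaker's own z axis and vertical above 0.5 rad).
It also fails if it takes over 72 s, if anything falls off the work surface, if the arm or the gripper's body presses on something with over 40 N, if the wrist force passes 120 N, or if a joint passes its speed limit or range.

## Working session

There is one attempt and no reset: what is moved stays moved. The work goes in short steps, Python scripts to look and compute and a shell command to move; the robot and the scene stay as the last step left them, time stands still between calls to the robot, and variables do not carry over. Pictures are saved under pics/ and viewed, at most 11 in all, crops included, and the job is handed in when it is done.

```bash
ls; mkdir -p pics
python3 - <<'E'
from station import r
import cv2
for n in("scene","top"):
    cv2.imwrite(f"pics/{n}0.png",r.snapshot(n)[:,:,::-1])
    c=r.camera_info(n);print(n,{k:(v if k in('fx','fy','cx','cy','D') else [[round(float(y),3) for y in (x if hasattr(x,'__len__') else [x])] for x in v]) for k,v in c.items()})
s=r.sense();print(s)
E
```

```text
pics
scene {'fx': 412.23293782081566, 'fy': 412.23293782081566, 'cx': 322.73595536521935, 'cy': 199.6432373094537, 'D': array([-0.10525176,  0.        ,  0.        ,  0.        ,  0.        ]), 'R': [[-0.712, -0.702, -0.01], [-0.38, 0.398, -0.835], [0.59, -0.591, -0.55]], 't': [[381.901], [360.106], [1502.537]]}
top {'fx': 444.1785975568835, 'fy': 444.1785975568835, 'cx': 321.20866386527234, 'cy': 199.06040650234547, 'D': array([-0.00780734,  0.        ,  0.        ,  0.        ,  0.        ]), 'R': [[-0.298, -0.955, 0.0], [-0.811, 0.253, -0.527], [0.503, -0.157, -0.85]], 't': [[122.053], [567.594], [1408.691]]}
{'clock': 0.1, 'joints': array([ 1.55056332e+00,  2.55690319e-01,  1.07176020e-01, -4.25338308e-04,
       -1.42392843e+00, -2.84609554e-01]), 'joint_velocities': array([0.00038813, 0.00026264, 0.00292376, 0.00190313, 0.0006169 ,
       0.00161663]), 'tau': array([-2.48507822e-03, -3.87607133e+01,  2.38472003e+01,  5.37797436e+00,
       -3.83645645e-03,  6.78839726e-06]), 'ee_pos': array([164.88771616, 524.24545646, 230.5011066 ]), 'orientation': array([ 9.88401239e-01, -1.51862662e-01, -1.00017820e-04,  8.43745108e-04]), 'wrist_force': array([0.35593948, 0.48097453, 0.19105908]), 'wrist_torque': array([-0.0816196 , -0.02587728, -0.0107698 ]), 'grip_force': 0.0, 'finger_gap': 1.00011793165849}
```

View pics/scene0.png

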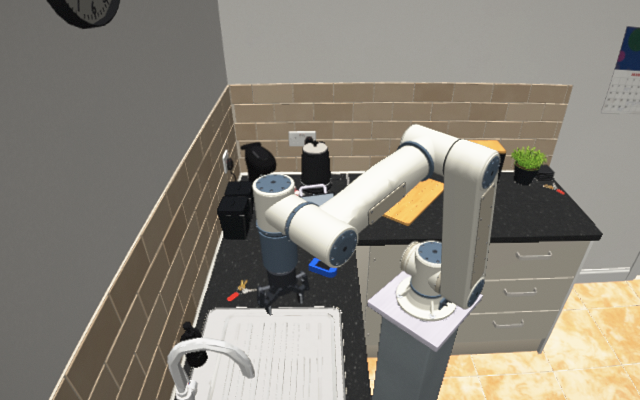

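View pics/top0.png

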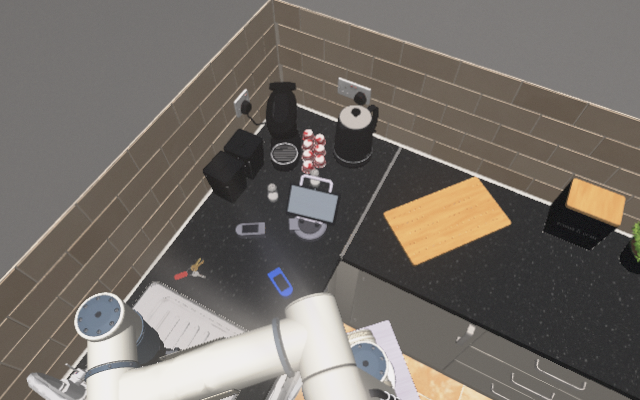

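The top view shows the display at about (313,205) and its foot at (310,228). There are two pack-shaped things: a grey one at (251,229) and a blue one at (280,282). The grey one fits the description, since blue is ruled out. Shakers are near (272,192) and (315,178), keys at (196,268), and the board at (447,220). I'll enlarge to confirm.

```bash
python3 - <<'E'
import cv2
a=cv2.imread("pics/top0.png")[160:300,170:350]
cv2.imwrite("pics/crop0.png",cv2.resize(a,None,fx=4.2,fy=4.2,interpolation=cv2.INTER_CUBIC))
E
cat > h.py <<'E'
import numpy as np, cv2
from station import r
from scipy.spatial.transform import Rotation as Ro
def cam(n,s=None):
    c=r.camera_info(n);K=np.array([[c['fx'],0,c['cx']],[0,c['fy'],c['cy']],[0,0,1]]);D=np.array(c['D'])
    if 'mount' in c:
        T=np.eye(4);T[:3,:3]=Ro.from_quat(s['orientation']).as_matrix();T[:3,3]=s['ee_pos']
        E=np.linalg.inv(T@np.array(c['mount']));return K,D,E[:3,:3],E[:3,3]
    return K,D,np.array(c['R']),np.array(c['t']).ravel()
def ray(C,uv):
    K,D,R,t=C;p=cv2.undistortPoints(np.array(uv,float).reshape(-1,1,2),K,D).reshape(-1,2)
    return -R.T@t,np.c_[p,np.ones(len(p))]@R
def onz(C,uv,z):
    o,d=ray(C,uv);return o+d*((z-o[2])/d[:,2])[:,None]
def proj(C,X):
    K,D,R,t=C;return cv2.projectPoints(np.array(X,float).reshape(-1,3),cv2.Rodrigues(R)[0],t,K,D)[0].reshape(-1,2)
def snap(n,f):
    s=r.sense();im=r.snapshot(n)[:,:,::-1].copy();cv2.imwrite(f"pics/{f}.png",im);return im,s,cam(n,s)
E
python3 - <<'E'
from h import *
np.set_printoptions(precision=1,suppress=True)
C=cam("top");a=cv2.imread("pics/top0.png")
h=cv2.cvtColor(a,cv2.COLOR_BGR2HSV)
m=cv2.inRange(h,(8,90,90),(28,255,255));m[:,:375]=0;m[:,530:]=0;m[270:]=0
c=max(cv2.findContours(m,0,2)[0],key=cv2.contourArea)
w=onz(C,c.reshape(-1,2),18)[:,:2].astype(np.float32);print("board",cv2.minAreaRect(w))
for n,uv,z in(("foot",(310,228),13),("pack",(251,229),30),("blue",(280,282),30),("sh1",(272,198),0),("sh2",(315,186),0),("keys",(196,268),4),("handle",(317,184),200)):print(n,onz(C,uv,z)[0])
E
```

```text
board ((440.34228515625, -510.9317932128906), (246.26715087890625, 434.8815002441406), 6.652854919433594)
foot [556.2  -1.3  13. ]
pack [608.8 212.2  30. ]
blue [374.5 161.3  30. ]
sh1 [737.  102.6   0. ]
sh2 [740.8 -77.    0. ]
keys [526.7 436.9   4. ]
handle [619.3 -49.9 200. ]
```

View pics/crop0.png

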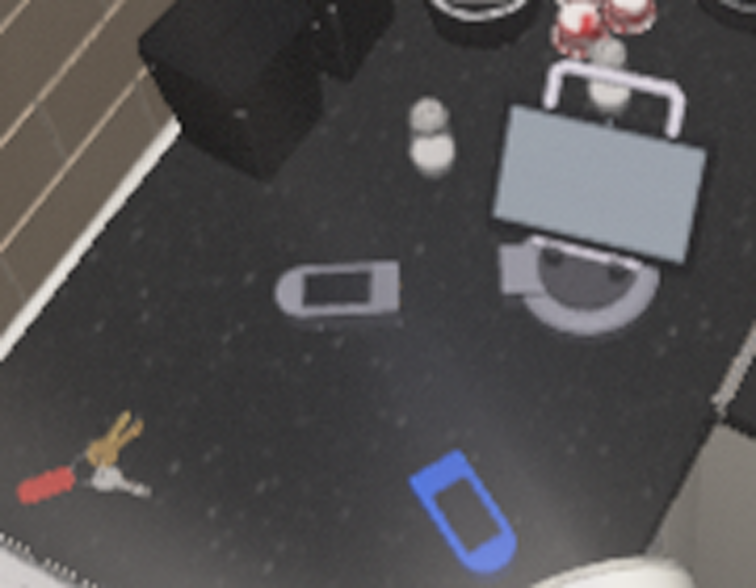

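The crop confirms that the grey pack has its square end at crop (398,262–312), facing the dock block's end face at crop (500,247)–(503,294). The blue one is a decoy. Next I'll compute the rough geometry.

Run:
```python
from h import *
np.set_printoptions(precision=1,suppress=True)
C=cam("top")
g=lambda *p:np.array([(170+u/4.2,160+v/4.2) for u,v in p])
print("dock top edge",onz(C,g((500,247),(503,294)),30))
print("pack sq",onz(C,g((398,262),(398,312)),30),"round tip",onz(C,g((276,293)),30))
print("keys",onz(C,g((20,495),(140,420),(150,495)),4))
print("base arc z26");w=onz(C,g((525,300),(545,322),(585,333),(630,318),(658,280)),26);print(w)
A=np.c_[2*w[:,:2],np.ones(5)];s=np.linalg.lstsq(A,(w[:,:2]**2).sum(1),rcond=None)[0];print("centre",s[:2],"R",np.sqrt(s[2]+s[0]**2+s[1]**2))
print("screen bottom corners z58",onz(C,g((495,217),(685,262)),60))
for z in(160,180,200):print(z,"top corners",onz(C,g((512,106),(706,152)),z-35)[:,:2].ravel(),"handle ends",onz(C,g((558,66),(676,90)),z)[:,:2].ravel())
print(r.camera_info("wrist")['mount'])
```

```text
dock top edge [[608.6  65.3  30. ]
 [561.7  75.3  30. ]]
pack sq [[621.  156.6  30. ]
 [572.  168.4  30. ]] round tip [[622.6 267.3  30. ]]
keys [[511.6 515.2   4. ]
 [550.1 406.4   4. ]
 [478.7 409.7   4. ]]
base arc z26
[[552.2  57.9  26. ]
 [525.9  46.9  26. ]
 [505.1  16.3  26. ]
 [507.4 -25.8  26. ]
 [536.2 -60.9  26. ]]
centre [566.2  -3.8] R 63.930797265469415
screen bottom corners z58 [[622.7  64.2  60. ]
 [528.9 -83.1  60. ]]
160 top corners [ 689.9   26.3  593.4 -121.8] handle ends [ 695.3  -18.7  640.7 -109.1]
180 top corners [ 676.7   28.8  581.7 -117.2] handle ends [ 681.7  -15.5  627.9 -104.5]
200 top corners [ 663.6   31.2  569.9 -112.6] handle ends [ 668.1  -12.3  615.1 -100. ]
[[  -0.    -1.    -0.3   72. ]
 [   1.    -0.    -0.    -0.5]
 [   0.    -0.3    1.  -143.3]
 [   0.     0.     0.     1. ]]
```

```bash
python3 -m inch '[[[0.75,-0.5,0,0.98,1],[0.75,-0.5,0,0.98,1],[0.75,-0.5,0,0.98,1],[0.75,-0.5,0,0.98,1],[0.75,-0.5,0,0.98,1],[0.75,-0.5,0,0.98,1],[0.75,-0.5,0,0.98,1],[0.75,-0.5,0,0.98,1],[0.75,-0.5,0,0.98,1],[0.75,-0.5,0,0.98,1],[0.75,-0.5,0,0.98,1],[0.75,-0.5,0,0.98,1]]]' && python3 -m inch '[[[0.75,-0.5,0,0.98,1],[0.75,-0.5,0,0.98,1],[0.75,-0.5,0,0.98,1],[0.75,-0.5,0,0.98,1],[0.75,-0.5,0,0.98,1],[0.75,-0.5,0,0.98,1],[0.75,-0.5,0,0.98,1],[0.75,-0.5,0,0.98,1],[0.75,-0.5,0,0.98,1],[0.75,-0.5,0,0.98,1],[0.75,-0.5,0,0.98,1],[0.75,-0.5,0,0.98,1]]]'; python3 -m inch '[[[0,0,0,0,1],[0,0,0,0,1]]]'
python3 - <<'E'
from h import *
im,s,C=snap("wrist","w1");print(s['joints'],s['ee_pos'],Ro.from_quat(s['orientation']).as_matrix()[:,0])
E
```

```text
clock: 1.1
ee_pos: [390.7, 373.7, 230.8]
orientation: [0.966, 0.257, -0.0, 0.0]
wrist_force: [0.1, 0.2, -0.2]
finger_gap: 1.0
grip_force: 0.0
clock: 2.1
ee_pos: [615.6, 223.9, 230.6]
orientation: [0.784, 0.621, -0.001, -0.0]
wrist_force: [1.2, 1.4, 0.3]
finger_gap: 0.998
grip_force: 0.0
clock: 2.27
ee_pos: [615.4, 223.8, 229.9]
orientation: [0.785, 0.619, -0.001, -0.0]
wrist_force: [-0.3, 0.2, 0.0]
finger_gap: 0.997
grip_force: 0.0
[ 5.86704205e-01  4.72206649e-01  4.22663881e-01 -3.80617738e-04
 -1.52336887e+00  2.31885744e+00] [615.36157201 223.84790693 229.91163196] [ 0.23386219  0.9722689  -0.00129196]
```

View pics/w1.png

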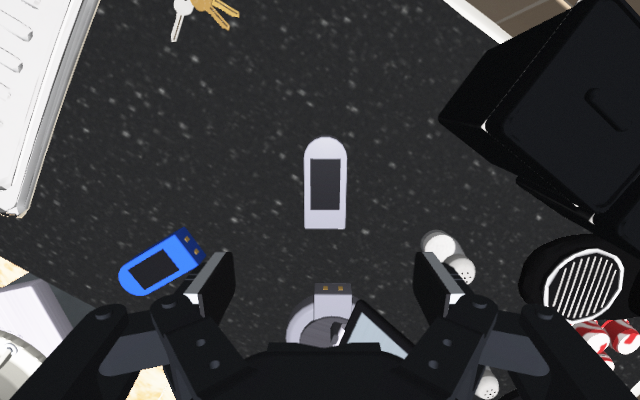

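The pack is at about (304–346, 137–228) with the square end at the bottom. The dock face is at about (315–352, 283–295) with its two brass contacts. Now I'll measure both.

Run:
```python
from h import *
np.set_printoptions(precision=1,suppress=True)
im=cv2.imread("pics/w1.png");C=cam("wrist",r.sense())
m=(im.min(2)>125).astype(np.uint8)*255
p=m.copy();p[:120]=0;p[240:]=0;p[:,:280]=0;p[:,370:]=0
c=max(cv2.findContours(p,0,2)[0],key=cv2.contourArea);print(cv2.boundingRect(c),cv2.contourArea(c))
w=onz(C,c.reshape(-1,2),30)[:,:2].astype(np.float32);(cx,cy),sz,a=cv2.minAreaRect(w);print("pack",(cx,cy),sz,a)
for v in (205,215,222,226,228,230,232,278,280,282,284,286,288,290,292,294,296,298,300,304,308):
    print(v,im[v,306:358:4].mean(1).astype(int) if v>240 else im[v,300:352:4].mean(1).astype(int))
```

```text
(304, 137, 43, 92) 3598.0
pack (613.8397216796875, 215.23883056640625) (107.82823181152344, 49.010887145996094) 76.14683532714844
205 [ 45 169 210  52  53  53  51  53  50  52 207 213  43]
215 [ 47 161 209 210 209 208 209 209 209 209 209 206  43]
222 [ 46 150 206 208 206 206 207 207 207 206 208 198  41]
226 [ 43 145 207 207 206 205 206 207 207 207 207 191  44]
228 [ 44  55 148 150 152 154 154 155 153 155 213 148  42]
230 [48 43 44 44 42 45 43 48 45 44 43 43 42]
232 [46 46 43 42 44 41 43 46 46 44 44 50 49]
278 [44 59 46 44 41 52 42 41 44 42 42 44 44]
280 [44 46 45 45 45 45 45 43 45 43 43 45 44]
282 [46 49 43 44 40 48 46 48 48 46 46 48 45]
284 [47 46 49 63 65 64 64 66 63 64 64 68 42]
286 [43 43 52 66 65 87 66 65 80 75 66 64 49]
288 [44 43 50 64 65 99 66 66 87 94 67 66 50]
290 [42 41 53 66 67 67 69 67 98 97 69 70 45]
292 [45 45 57 67 67 68 68 68 68 70 70 70 47]
294 [ 42  47 103 145 139 138 135 133 131 125 122 121  44]
296 [ 44  58 160 202 203 202 202 202 201 202 201 200  54]
298 [ 56  60 161 201 201 200 201 201 201 201 201 199  65]
300 [ 60  64 161 201 200 201 201 201 202 201 200 199  67]
304 [ 61 134 167 201 200 201 200 200 201 200 200 202 129]
308 [178 186 171 200 199 200 199 199 200 200 200 199  35]
```

Run:
```python
from h import *
np.set_printoptions(precision=2,suppress=True)
im=cv2.imread("pics/w1.png");C=cam("wrist",r.sense());g=im.mean(2)
L=[];R=[];F=[]
for v in range(296,303): 
    row=g[v,300:365];i=np.argmax(row>180)
    L.append((300+i-(row[i]-130)/(row[i]-row[i-1]),v))   # dark->bright
for v in range(296,312):
    row=g[v,330:365];i=np.argmax(row<130);R.append((330+i-1+(row[i-1]-130)/(row[i-1]-row[i]),v))
for u in range(320,350,2):
    col=g[287:299,u];i=np.argmax(col>130);F.append((u,287+i-1+(130-col[i-1])/(col[i]-col[i-1])))
def fit(P):
    w=onz(C,P,30)[:,:2];a=cv2.fitLine(w.astype(np.float32),1,0,.01,.01).ravel();return w.mean(0),a,np.degrees(np.arctan2(a[1],a[0]))
for n,P in zip("LRF",(L,R,F)): print(n,*fit(P))
f=fit(F);d=f[1][:2]
y=np.array([-d[1],d[0]]); y*=np.sign(y[1]); x=np.array([y[1],-y[0]])
l=np.median(onz(C,L,30)[:,:2]@x);rr=np.median(onz(C,R,30)[:,:2]@x);print("width",rr-l,"x coord",(l+rr)/2,"front",f[0]@y,"yaw",np.degrees(np.arctan2(-y[0],y[1])))
p=np.array([613.8,215.2]);ph=np.radians(76.15);ax=np.array([np.cos(ph),np.sin(ph)]);pf=p-ax*54
print("pack face rel",pf@x-(l+rr)/2,pf@y-f[0]@y, "dock ctr",x*(l+rr)/2+y*(f[0]@y),"x,y",x,y)
```

```text
L [563.67  70.07] [  0.27   0.96 564.    71.26] 74.397995
R [611.68  51.45] [  0.13   0.99 611.46  53.07] 82.40089
F [591.77  71.17] [  0.97  -0.25 598.55  69.42] -14.325279
width 50.507992493032475 x coord 554.0746410530087 front 215.37381367001637 yaw -14.325279
pack face rel -12.158000092530756 91.00716415849934 dock ctr [590.14  71.58] x,y [ 0.97 -0.25] [0.25 0.97]
```

```bash
python3 -m inch '[[[0.08,0.24,-1,-0.16,1],[0,0,-1,0,1],[0,0,-1,0,1],[0,0,-1,0,1],[0,0,-1,0,1],[0,0,-1,0,1],[0,0,-0.8,0,1],[0,0,-0.8,0,1],[0,0,-0.8,0,1],[0,0,-0.6,0,1],[0,0,0,0,1]]]' && python3 -m inch '[[[0,0,0,0,-1],[0,0,0,0,-1],[0,0,0,0,-1],[0,0,0,0,-1],[0,0,0,0,-1],[0,0,0,0,-1],[0,0,0,0,-1],[0,0,0,0,-1]]]'
python3 - <<'E'
from h import *
s=r.sense();print(s['ee_pos'],Ro.from_quat(s['orientation']).as_matrix()[:,0],s['joints'])
E
```

```text
clock: 3.23
ee_pos: [613.8, 230.4, 2.7]
orientation: [0.788, 0.615, -0.003, -0.001]
wrist_force: [0.3, 0.0, -0.5]
finger_gap: 0.998
grip_force: 0.0
clock: 3.9
ee_pos: [618.2, 231.5, 8.6]
orientation: [0.788, 0.616, 0.002, 0.0]
wrist_force: [-2.0, 1.1, 6.4]
finger_gap: 0.569
grip_force: 65.6
[618.21493312 231.51192777   8.55716937] [0.24181863 0.970318   0.00259238] [ 5.94644213e-01  6.05524618e-01  6.64847997e-02  5.17094795e-04
 -1.02787397e+00  2.30243785e+00]
```

```bash
python3 -m inch '[[[0,0,0.04,0,-1],[0.48,-0.12,0,0,-1],[-0.16,-0.62,0,0,-1],[-0.16,-0.63,0,0,-1],[-0.16,-0.63,0,0,-1],[-0.16,-0.63,0,0,-1],[-0.16,-0.63,0,0,-1],[0,0,0,0,-1],[0,0,0,0,-1],[0,0,0,0,-1]]]'
python3 - <<'E'
from h import *
im,s,C=snap("wrist","w2");print(s['ee_pos'],s['wrist_force'],s['wrist_torque'],Ro.from_quat(s['orientation']).as_matrix()[:,0],s['joints'])
cv2.imwrite("pics/w2c.png",cv2.resize(im[120:400,200:460],None,fx=2,fy=2))
E
```

```text
clock: 4.73
ee_pos: [609.0, 146.3, 8.5]
orientation: [0.788, 0.615, -0.001, 0.001]
wrist_force: [-1.3, -4.8, 8.5]
finger_gap: 0.571
grip_force: 65.9
[609.03549253 146.34638128   8.5475277 ] [-1.32907248 -4.82413081  8.48243853] [-1.70838186  0.18836617 -0.15248818] [ 0.24293251  0.97003889 -0.00288762] [ 0.48646031  0.55173028 -0.03350185  0.00316272 -0.98694998  2.40799933]
```

View pics/w2c.png

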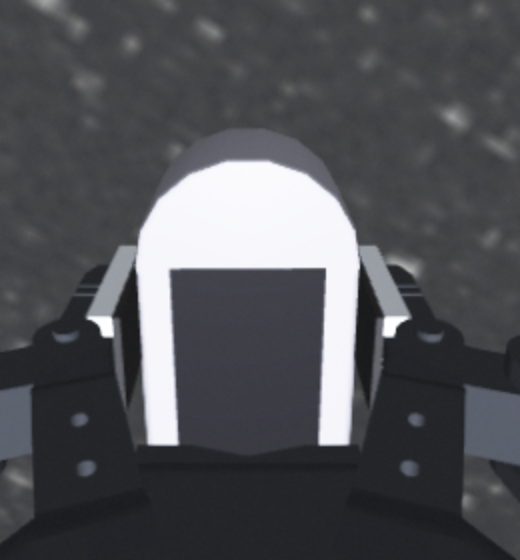

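The pack sits centred between the fingers, with its rounded end at crop (245,130–160), and about 6 mm of gap is left. I'll relieve the vertical force and then creep in.

```bash
python3 -m inch '[[[0,0,0.06,0,-1],[0,0,0,0,-1],[0,0,0,0,-1]]]'; python3 -m inch '[[[-0.02,-0.08,0,0,-1],[0,0,0,0,-1],[0,0,0,0,-1]]]';  python3 -m inch '[[[-0.01,-0.04,0,0,-1],[0,0,0,0,-1],[0,0,0,0,-1]]]'
```

```text
clock: 5.03
ee_pos: [608.2, 147.6, 8.6]
orientation: [0.788, 0.615, -0.001, 0.0]
wrist_force: [-1.0, -3.8, 3.6]
finger_gap: 0.571
grip_force: 65.4
clock: 5.28
ee_pos: [608.3, 147.3, 8.6]
orientation: [0.788, 0.616, -0.0, -0.0]
wrist_force: [-1.5, -0.4, 2.5]
finger_gap: 0.569
grip_force: 65.1
clock: 5.53
ee_pos: [608.3, 146.8, 8.6]
orientation: [0.788, 0.616, 0.0, -0.0]
wrist_force: [-0.3, 2.7, 1.0]
finger_gap: 0.572
grip_force: 64.9
```

```bash
python3 -m inch '[[[-0.01,-0.04,0,0,-1],[0,0,0,0,-1],[0,0,0,0,-1]]]';  python3 -m inch '[[[-0.01,-0.04,0,0,-1],[0,0,0,0,-1],[0,0,0,0,-1]]]'
python3 - <<'E'
from h import *
print(r.sense()['wrist_force'],r.sense()['wrist_torque'])
E
```

```text
clock: 5.78
ee_pos: [608.0, 145.1, 8.6]
orientation: [0.788, 0.615, -0.0, 0.0]
wrist_force: [0.2, 2.0, -0.9]
finger_gap: 0.568
grip_force: 64.8
clock: 6.03
ee_pos: [607.7, 143.9, 8.6]
orientation: [0.788, 0.615, -0.0, 0.0]
wrist_force: [-0.9, 0.3, -1.3]
finger_gap: 0.571
grip_force: 64.7
[-0.89469528  0.29147874 -1.28643714] [ 0.33977166 -0.29094626  0.03180719]
```

```bash
python3 -m inch '[[[-0.01,-0.04,0,0,-1],[0,0,0,0,-1],[0,0,0,0,-1]]]';  python3 -m inch '[[[-0.01,-0.04,0,0,-1],[0,0,0,0,-1],[0,0,0,0,-1]]]'; python3 -m inch '[[[-0.01,-0.04,0,0,-1],[0,0,0,0,-1],[0,0,0,0,-1]]]'
```

```text
clock: 6.28
ee_pos: [607.3, 142.9, 8.6]
orientation: [0.788, 0.615, -0.0, -0.0]
wrist_force: [1.0, -0.3, -2.7]
finger_gap: 0.567
grip_force: 64.6
clock: 6.53
ee_pos: [607.0, 141.9, 8.6]
orientation: [0.788, 0.615, -0.0, -0.0]
wrist_force: [0.2, 0.3, -2.1]
finger_gap: 0.571
grip_force: 64.5
clock: 6.78
ee_pos: [607.0, 141.4, 8.6]
orientation: [0.788, 0.615, 0.0, -0.0]
wrist_force: [1.1, 3.3, -3.0]
finger_gap: 0.569
grip_force: 64.5
```

```bash
python3 -m inch '[[[-0.01,-0.04,0,0,-1],[0,0,0,0,-1],[0,0,0,0,-1]]]';  python3 -m inch '[[[-0.01,-0.04,0,0,-1],[0,0,0,0,-1],[0,0,0,0,-1]]]'
```

```text
clock: 7.03
ee_pos: [607.0, 141.4, 8.8]
orientation: [0.788, 0.615, 0.001, -0.001]
wrist_force: [0.6, 6.1, -4.5]
finger_gap: 0.572
grip_force: 64.4
clock: 7.28
ee_pos: [607.1, 141.4, 8.9]
orientation: [0.788, 0.615, 0.002, -0.001]
wrist_force: [1.1, 8.4, -3.8]
finger_gap: 0.572
grip_force: 64.4
```

```bash
python3 -m inch '[[[-0.005,-0.02,0,0,-1],[0,0,0,0,-1],[0,0,0,0,-1],[0,0,0,0,-1],[0,0,0,0,-1],[0,0,0,0,-1],[0,0,0,0,-1],[0,0,0,0,-1]]]';  python3 -m inch '[[[0,0,0,0,-1],[0,0,0,0,-1],[0,0,0,0,-1]]]'
```

```text
clock: 7.95
ee_pos: [607.1, 141.3, 9.0]
orientation: [0.788, 0.615, 0.002, -0.001]
wrist_force: [0.9, 10.2, -4.7]
finger_gap: 0.568
grip_force: 64.3
clock: 8.2
ee_pos: [607.1, 141.3, 9.0]
orientation: [0.788, 0.615, 0.002, -0.001]
wrist_force: [0.7, 9.9, -4.0]
finger_gap: 0.569
grip_force: 64.3
```

```bash
python3 -m inch '[[[0,0,0,0,1],[0,0,0,0,1],[0,0,0,0,1],[0,0,0,0,1],[0,0,0,0,1],[0,0,0,0,1],[0,0,0.4,0,1],[0,0,0.8,0,1],[0,0,1,0,1],[0,0,1,0,1],[0,0,1,0,1],[0,0,1,0,1]]]';  python3 -m inch '[[[0,0.6,1,0,1],[0,0.6,1,0,1],[0,0.6,1,0,1],[0,0.6,0.6,0,1],[0,0.6,0,0,1],[0,0,0,0,1],[0,0,0,0,1]]]'
python3 - <<'E'
from h import *
im,s,C=snap("wrist","w3");print(s['ee_pos'],s['joints'])
cv2.imwrite("pics/w3c.png",cv2.resize(im[100:400,200:500],None,fx=2,fy=2))
E
```

```text
clock: 9.2
ee_pos: [606.4, 138.5, 141.1]
orientation: [0.788, 0.616, 0.0, 0.0]
wrist_force: [0.4, 0.4, -0.1]
finger_gap: 1.003
grip_force: 0.0
clock: 9.78
ee_pos: [605.9, 214.2, 228.4]
orientation: [0.788, 0.616, -0.0, -0.0]
wrist_force: [-0.0, 0.1, -0.8]
finger_gap: 1.002
grip_force: 0.0
[605.92418271 214.19319571 228.37809703] [ 5.82221678e-01  4.45470162e-01  3.76663292e-01 -3.24457691e-04
 -1.50291132e+00  2.31574881e+00]
```

View pics/w3c.png

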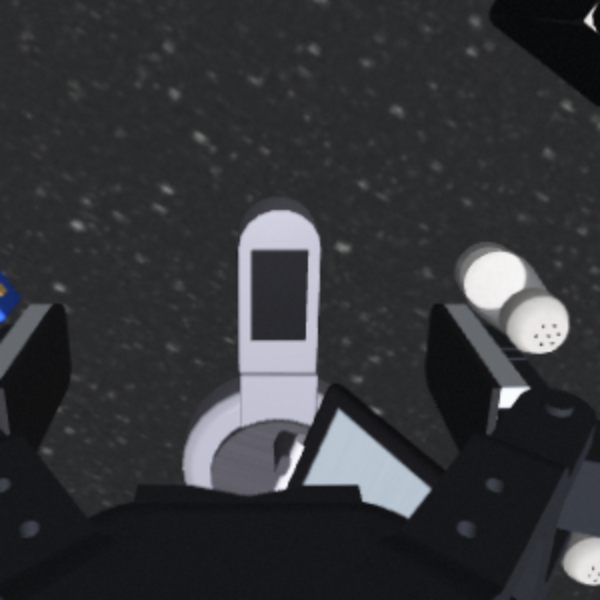

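The pack is flush and in line: the seam is at crop (240–318,373), and the edges match the dock's within 1 px. Next is the handle, taken as the ray to the bar's middle meeting the 160 mm sphere about the hinge point.

Run:
```python
from h import *
np.set_printoptions(precision=1,suppress=True)
C=cam("top");im,s,_=snap("top","top1")
g=im[170:200,290:345].min(2); 
m=(im.min(2)>150).astype(np.uint8);sub=m[170:200,295:340]
for row in sub[:18]: print(''.join('#' if v else '.' for v in row))
c=np.array([570,-4,55.])
for uv in ((316.9,178.6),(317.4,179)):
    o,d=ray(C,[uv]);d=d[0]/np.linalg.norm(d[0]);b=d@(o-c);k=(o-c)@(o-c)-160**2
    for t in(-b-np.sqrt(b*b-k),-b+np.sqrt(b*b-k)):
        p=o+t*d;v=p-c;print(p,"yaw",np.degrees(np.arctan2(v[1],v[0])),"tilt",np.degrees(np.arctan2(np.hypot(v[0],v[1]),v[2])))
```

```text
.................######......................
.........#......#######......................
.........#..#..########......................
............#...########.....................
.........####...#######......................
.......###############.......................
......################.......................
......####.##############....................
......###......###############...............
.....####.......##################...........
.....###.......#####################.........
.....###.......##########...#########........
.....###........#########........#####.......
.....###........########...........###.......
.....###.........######............###.......
.....##............##..............###.......
...................................###.......
#####.............................####.......
[656.5 -60.7 177. ] yaw -33.25209334135578 tilt 40.2947854103697
[704.9 -74.9 103.6] yaw -27.735376215475494 tilt 72.32978457091976
[653.  -61.5 179.1] yaw -34.744665650644656 tilt 39.122553833617886
[705.2 -77.   99.6] yaw -28.36141709015635 tilt 73.8121129899954
```

```bash
A='[0.04,-0.22,0.01,-1,1]'; python3 -m inch '[[[0.04,-0.22,0.02,-1,1],[0.04,-0.22,0.02,-1,1],[0.04,-0.22,0.02,-1,1],[0.04,-0.22,0.02,-1,1],[0.04,-0.22,0.02,-1,1],[0.04,-0.22,0.02,-1,1],[0.04,-0.22,0.02,-1,1],[0.04,-0.22,0.02,-1,1],[0.04,-0.22,0.02,-1,1],[0.04,-0.22,0.02,-1,1],[0.04,-0.22,0.02,-1,1],[0.04,-0.22,0.02,-1,1]]]' && python3 -m inch '[[[0.04,-0.22,0.02,-1,1],[0.04,-0.22,0.02,-1,1],[0.04,-0.22,0.02,-1,1],[0.04,-0.22,0.02,-1,1],[0.04,-0.22,0.02,-1,1],[0.04,-0.22,0.02,-1,1],[0.04,-0.22,0.02,-1,1],[0.04,-0.22,0.02,-1,1],[0.04,-0.22,0.02,-1,1],[0.04,-0.22,0.02,-1,1],[0.04,-0.22,0.02,-1,1],[0.04,-0.22,0.02,-1,1]]]' && python3 -m inch '[[[0.04,-0.22,0.02,-1,1],[0.04,-0.22,0.02,-1,1],[0.04,-0.22,0.02,-1,1],[0.04,-0.22,0.02,-1,1],[0.04,-0.22,0.02,-1,1],[0.04,-0.22,0.02,-1,1],[0.04,-0.22,0.02,-1,1],[0.04,-0.22,0.02,-1,1],[0.04,-0.22,0.02,-1,1],[0.04,-0.22,0.02,-1,1],[0.04,-0.22,0.02,-1,1],[0.04,-0.22,0.02,-1,1]]]' && python3 -m inch '[[[0.04,-0.22,0.02,-1,1],[0.04,-0.22,0.02,-1,1],[0.04,-0.22,0.02,-1,1],[0.04,-0.22,0.02,-1,1],[0.04,-0.22,0.02,-1,1],[0.04,-0.22,0.02,-1,1],[0.04,-0.22,0.02,-1,1],[0.04,-0.22,0.02,-1,1],[0.04,-0.22,0.02,-1,1],[0.04,-0.22,0.02,-1,1],[0.04,-0.22,0.02,-1,1],[0.04,-0.22,0.02,-1,1]]]' && python3 -m inch '[[[0.04,-0.22,0,-1,1],[0.04,-0.22,0,-1,1],[0,0,0,0,1],[0,0,0,0,1]]]'
python3 - <<'E'
from h import *
im,s,C=snap("wrist","w4");print(s['ee_pos'],s['joints'],Ro.from_quat(s['orientation']).as_matrix()[:,0])
E
```

```text
clock: 10.88
ee_pos: [618.1, 146.3, 234.3]
orientation: [0.971, 0.24, -0.001, 0.0]
wrist_force: [-0.1, 0.8, -0.8]
finger_gap: 1.0
grip_force: 0.0
clock: 11.88
ee_pos: [630.0, 80.3, 240.3]
orientation: [0.984, -0.176, -0.001, 0.0]
wrist_force: [-0.8, 0.0, -0.8]
finger_gap: 1.002
grip_force: 0.0
clock: 12.88
ee_pos: [642.0, 14.4, 246.3]
orientation: [0.828, -0.561, -0.0, 0.001]
wrist_force: [0.4, 0.0, -0.3]
finger_gap: 1.001
grip_force: 0.0
clock: 13.88
ee_pos: [653.9, -51.6, 252.2]
orientation: [-0.528, 0.849, 0.0, -0.001]
wrist_force: [0.3, -0.6, -1.0]
finger_gap: 1.0
grip_force: 0.0
clock: 14.22
ee_pos: [656.0, -62.1, 252.3]
orientation: [-0.47, 0.883, 0.0, -0.0]
wrist_force: [-0.9, -0.1, 0.1]
finger_gap: 0.997
grip_force: 0.0
[656.0002515  -62.11588724 252.33716841] [ 1.42094761e-01  4.79419773e-01  4.90006948e-01 -2.57159795e-05
 -1.58239394e+00 -7.35127166e-01] [-5.58877642e-01 -8.29249870e-01  6.58610914e-04]
```

View pics/w4.png

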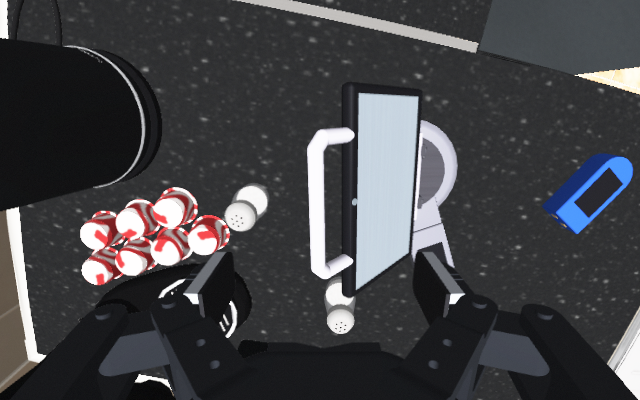

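The bar runs from about (316,135) to (320,268) at the posts, nearly along the tool's x. The board isn't visible here. I'll refine the bar position.

Run:
```python
from h import *
np.set_printoptions(precision=1,suppress=True)
im=cv2.imread("pics/w4.png");s=r.sense();C=cam("wrist",s)
for v in (150,170,190,210,230,250):
    row=im[v,295:342].min(1);i=np.where(row>150)[0];print(v,295+i.min(),295+i.max(),end='; ')
for u in(335,340):
    col=im[110:300,u].min(1);i=np.where(col>150)[0];print(u,110+i)
E=[(317.5,135.5),(318,268)]
for z in(165,172,178,184,190):
    w=onz(C,E,z);d=w[1]-w[0];print(z,w[:,:2].ravel(),"len",np.linalg.norm(d),"dir",np.degrees(np.arctan2(d[1],d[0])),"mid",w.mean(0)[:2])
T=cam("top")
# triangulate middle: plane of wrist columns ; top midpoint (316.7,179)
o1,d1=ray(T,[(316.7,178.8)]);o2,d2=ray(C,[(317.7,200)]);n=np.cross(C[2].T@[0,1,0],d2[0])
t=((o2-o1)@n)/(d1[0]@n);print("top ray x wrist bar plane",o1+t*d1[0])
c=np.array([570,-4,55.])
```

```text
150 307 323; 170 308 323; 190 308 323; 210 309 323; 230 310 324; 250 310 324; 335 [129 130 131 132 133 134 135 136 137 138 139 140 141 142 143 260 261 262
 263 264 265 266 267 268 269 270 271 272 273 282 283 284 285 286 287 288
 289 290 291 292 293 294 295 296 297 298 299]
340 [128 129 130 131 132 133 134 135 136 137 138 139 140 141 142 258 259 260
 261 262 263 264 265 266 267 268 269 270 282 283 284 285 286 287 288 289
 290 291 292 293 294 295 296 297 298 299]
165 [ 629.7 -108.7  691.   -17.9] len 109.51384827821859 dir 55.94564716780961 mid [660.4 -63.3]
172 [ 629.3 -109.   688.8  -21. ] len 106.19152718435669 dir 55.945647167809604 mid [659. -65.]
178 [ 629.  -109.3  686.8  -23.7] len 103.34382338961795 dir 55.94564716780958 mid [657.9 -66.5]
184 [ 628.6 -109.7  684.9  -26.4] len 100.4961195948792 dir 55.94564716780956 mid [656.8 -68. ]
190 [ 628.3 -110.   682.9  -29.1] len 97.64841580014034 dir 55.94564716780964 mid [655.6 -69.5]
top ray x wrist bar plane [661.6 -61.5 168.4]
```

```bash
python3 -m inch '[[[0.18,-0.08,-0.5,0,1],[0,0,-1,0,1],[0,0,-1,0,1],[0,0,-0.8,0,1],[0,0,-0.54,0,1],[0,0,0,0,1],[0,0,0,0,1]]]' && python3 -m inch '[[[0,0,0,0,-1],[0,0,0,0,-1],[0,0,0,0,-1],[0,0,0,0,-1],[0,0,0,0,-1],[0,0,0,0,-1],[0,0,0,0,-1],[0,0,0,0,-1],[0,0,0,0,-1],[0,0,0,0,-1],[0,0,0,0,-1],[0,0,0,0,-1]]]'
python3 - <<'E'
from h import *
im,s,C=snap("wrist","w5");print(s['ee_pos'],s['wrist_force'],s['wrist_torque'])
E
```

```text
clock: 14.85
ee_pos: [660.4, -63.4, 155.7]
orientation: [-0.47, 0.883, 0.0, -0.001]
wrist_force: [1.0, -0.3, -0.1]
finger_gap: 1.0
grip_force: 0.0
clock: 15.85
ee_pos: [661.4, -63.7, 157.3]
orientation: [-0.469, 0.883, -0.001, 0.001]
wrist_force: [3.8, -2.1, 1.8]
finger_gap: 0.118
grip_force: 58.5
[661.440818   -63.67101602 157.29137023] [ 3.78052983 -2.10998854  1.8325938 ] [-0.85364005 -1.1617565   0.20019886]
```

View pics/w5.png

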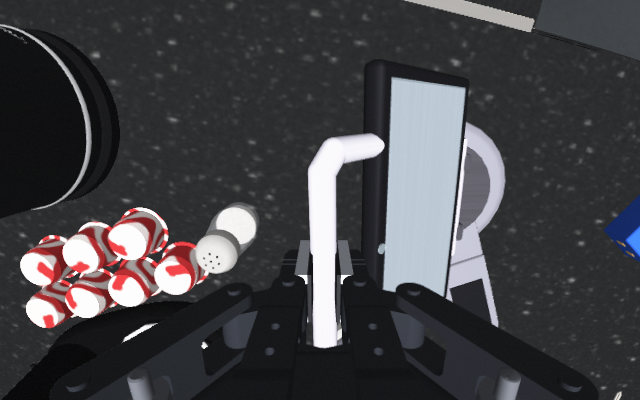

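The bar is pinched at about (323,290). I'll first raise the lean to about 25° by following the hinge arc at the present swivel angle.

```bash
python3 -m inch '[[[-0.16,0.105,0.165,0,-1],[-0.16,0.105,0.165,0,-1],[-0.17,0.11,0.15,0,-1],[-0.17,0.11,0.15,0,-1],[-0.18,0.12,0.135,0,-1],[-0.18,0.12,0.135,0,-1],[-0.185,0.125,0.115,0,-1],[-0.185,0.125,0.115,0,-1],[0,0,0,0,-1],[0,0,0,0,-1]]]'
python3 - <<'E'
from h import *
np.set_printoptions(precision=3,suppress=True)
s=r.sense();print(s['wrist_torque'])
c=np.array([570,-4]);psi0=-34.1;P=lambda a:c+67.6*np.array([np.cos(a),np.sin(a)])+2*np.array([-np.sin(a),np.cos(a)])
p=np.radians(psi0+np.arange(0,110,3.66));X=np.array([P(a) for a in p]);print(np.c_[np.arange(len(p)),np.r_[[[0,0]],np.diff(X,axis=0)/25],X])
E
```

```text
clock: 16.73
ee_pos: [626.4, -40.8, 186.3]
orientation: [-0.469, 0.883, -0.001, 0.001]
wrist_force: [1.9, -2.0, 7.1]
finger_gap: 0.116
grip_force: 59.7
[-0.917 -0.396  0.137]
[[  0.      0.      0.    627.098 -40.243]
 [  1.      0.088   0.149 629.295 -36.524]
 [  2.      0.078   0.154 631.251 -32.673]
 [  3.      0.068   0.159 632.956 -28.704]
 [  4.      0.058   0.163 634.405 -24.635]
 [  5.      0.047   0.166 635.59  -20.482]
 [  6.      0.037   0.169 636.509 -16.261]
 [  7.      0.026   0.171 637.156 -11.99 ]
 [  8.      0.015   0.172 637.529  -7.687]
 [  9.      0.004   0.173 637.627  -3.369]
 [ 10.     -0.007   0.173 637.448   0.947]
 [ 11.     -0.018   0.172 636.995   5.242]
 [ 12.     -0.029   0.17  636.268   9.5  ]
 [ 13.     -0.04    0.168 635.271  13.703]
 [ 14.     -0.051   0.165 634.008  17.833]
 [ 15.     -0.061   0.162 632.484  21.875]
 [ 16.     -0.071   0.157 630.705  25.811]
 [ 17.     -0.081   0.153 628.678  29.625]
 [ 18.     -0.091   0.147 626.412  33.302]
 [ 19.     -0.1     0.141 623.916  36.827]
 [ 20.     -0.109   0.134 621.199  40.186]
 [ 21.     -0.117   0.127 618.274  43.364]
 [ 22.     -0.125   0.119 615.152  46.349]
 [ 23.     -0.132   0.111 611.846  49.129]
 [ 24.     -0.139   0.103 608.369  51.692]
 [ 25.     -0.145   0.093 604.736  54.027]
 [ 26.     -0.151   0.084 600.961  56.126]
 [ 27.     -0.156   0.074 597.06   57.98 ]
 [ 28.     -0.16    0.064 593.048  59.581]
 [ 29.     -0.164   0.054 588.942  60.923]
 [ 30.     -0.167   0.043 584.759  61.999]]
```

```bash
python3 -m inch '[[[0.088,0.149,0,0.915,-1],[0.078,0.154,0,0.915,-1],[0.068,0.159,0,0.915,-1],[0.058,0.163,0,0.915,-1],[0.047,0.166,0,0.915,-1],[0.037,0.169,0,0.915,-1],[0.026,0.171,0,0.915,-1],[0.015,0.172,0,0.915,-1],[0.004,0.173,0,0.915,-1],[-0.007,0.173,0,0.915,-1],[0,0,0,0,-1],[0,0,0,0,-1]]]'
```

```text
clock: 17.73
ee_pos: [636.8, -0.0, 186.2]
orientation: [0.723, -0.691, 0.001, 0.0]
wrist_force: [0.3, -3.0, 6.4]
finger_gap: 0.117
grip_force: 60.2
```

Forces are low and it is tracking the arc. I'll continue.

```bash
python3 -m inch '[[[-0.018,0.172,0,0.915,-1],[-0.029,0.17,0,0.915,-1],[-0.04,0.168,0,0.915,-1],[-0.051,0.165,0,0.915,-1],[-0.061,0.162,0,0.915,-1],[-0.071,0.157,0,0.915,-1],[-0.081,0.153,0,0.915,-1],[-0.091,0.147,0,0.915,-1],[-0.1,0.141,0,0.915,-1],[-0.109,0.134,0,0.915,-1],[0,0,0,0,-1]]]' && python3 -m inch '[[[-0.117,0.127,0,0.915,-1],[-0.125,0.119,0,0.915,-1],[-0.132,0.111,0,0.915,-1],[-0.139,0.103,0,0.915,-1],[-0.145,0.093,0,0.915,-1],[-0.151,0.084,0,0.915,-1],[-0.156,0.074,0,0.915,-1],[-0.16,0.064,0,0.915,-1],[-0.164,0.054,0,0.915,-1],[-0.167,0.043,0,0.915,-1],[0,0,0,0,-1],[0,0,0,0,-1]]]'
python3 - <<'E'
from h import *
s=r.sense();print(s['joints'],s['wrist_torque'],Ro.from_quat(s['orientation']).as_matrix()[:,0])
E
```

```text
clock: 18.65
ee_pos: [620.8, 39.1, 185.9]
orientation: [0.904, -0.427, 0.001, 0.001]
wrist_force: [4.3, -5.0, 4.1]
finger_gap: 0.117
grip_force: 60.4
clock: 19.65
ee_pos: [584.7, 61.4, 185.2]
orientation: [0.992, -0.123, 0.001, 0.0]
wrist_force: [5.8, -2.9, 1.1]
finger_gap: 0.114
grip_force: 60.5
[ 0.37131328  0.34543092  0.11631779  0.00141118 -1.34043301  0.9518154 ] [-1.18189987 -2.00799093  0.51124553] [ 0.96956404 -0.24483112  0.00181544]
```

```bash
python3 -m inch '[[[0,0,0,0,1],[0,0,0,0,1],[0,0,0,0,1],[0,0,0,0,1],[0,0,0,0,1],[0,0,0,0,1],[0,0,0.5,0,1],[0,0,1,0,1],[0,0,1,0,1],[0,0,1,0,1],[0,0,0,0,1],[0,0,0,0,1]]]'
python3 - <<'E'
from h import *
im,s,C=snap("wrist","w6");print(s['ee_pos'])
snap("top","top6")
E
```

```text
clock: 20.65
ee_pos: [584.4, 62.2, 274.1]
orientation: [0.992, -0.124, 0.002, -0.001]
wrist_force: [-0.3, -0.5, -0.5]
finger_gap: 0.994
grip_force: 0.0
[584.44595909  62.1970405  274.12436008]
```

View pics/w6.png

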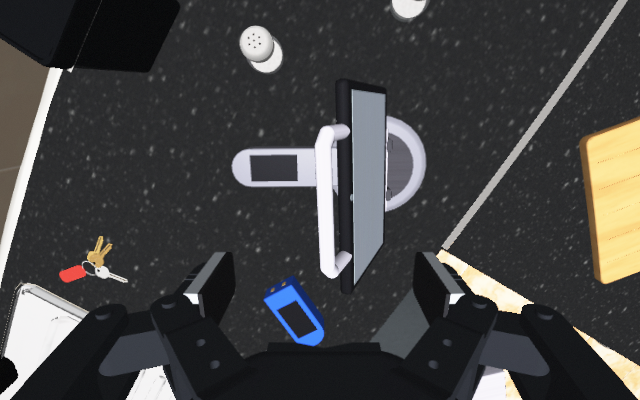

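The screen now faces right toward the board, with the bar from about (327,132) to (333,270). The pack still sits against the block at (233–316, 150–187). I'll check the lean numerically by comparing the measured bar with its hinge-circle position.

Run:
```python
from h import *
np.set_printoptions(precision=1,suppress=True)
im=cv2.imread("pics/w6.png");s=r.sense();C=cam("wrist",s)
B=[]
for v in range(160,250,5):
    row=im[v,308:345].min(1);i=np.where(row>165)[0];B.append((308+(i.min()+i.max())/2,v))
print(np.array(B)[::4])
w=onz(C,B,200)[:,:2];d=cv2.fitLine(w.astype(np.float32),1,0,.01,.01).ravel();psi=np.degrees(np.arctan2(d[1],d[0]))%180-90;print("psi",psi)
for u in(337,340):
    col=im[110:290,u].min(1);i=110+np.where(col>140)[0];print(u,i)
c=np.array([570,-4]);a=np.radians(75.7);e=np.array([np.cos(a),np.sin(a)]);h=np.array([-e[1],e[0]])
for th in(20,22.5,25,27.5,30):
    t=np.radians(th);m=np.r_[c+160*np.sin(t)*e,55+160*np.cos(t)]
    print(th,"wrist",proj(C,[m-np.r_[h,0]*55,m,m+np.r_[h,0]*55]).ravel(),"top",proj(cam("top"),[m-np.r_[h,0]*55,m,m+np.r_[h,0]*55]).ravel())
    # screen top edge front corner line and bottom
A=cv2.imread("pics/top6.png")[140:250,270:370];cv2.imwrite("pics/top6c.png",cv2.resize(A,None,fx=6,fy=5.4,interpolation=cv2.INTER_CUBIC))
```

```text
[[322.  160. ]
 [322.5 180. ]
 [324.5 200. ]
 [325.  220. ]
 [326.  240. ]]
psi 78.99626
337 [125 126 127 128 129 130 131 132 133 134 135 136 137 138 139 177 178 179
 180 181 182 183 184 186 187 188 189 190 191 192 193 194 259 260 261 262
 263 264 265 266 268 269 270 271 272 273 274 275]
340 [125 126 127 128 129 130 131 132 133 134 135 136 137 138 256 257 258 259
 260 261 262 263 264 265 266 267 268 269 270 271]
20 wrist [343.5 131.8 342.  209.8 340.7 277.3] top [292.1 185.2 292.4 198.6 292.7 212.5]
22.5 wrist [333.7 131.6 332.9 208.7 332.2 275.6] top [290.3 185.7 290.6 199.1 290.8 213. ]
25 wrist [324.3 131.3 324.1 207.5 324.  273.8] top [288.5 186.2 288.7 199.6 289.  213.5]
27.5 wrist [315.3 131.  315.7 206.2 316.2 271.8] top [286.8 186.8 287.  200.1 287.2 214. ]
30 wrist [306.8 130.7 307.8 204.9 308.7 269.7] top [285.1 187.4 285.3 200.7 285.4 214.6]
```

View pics/top6c.png

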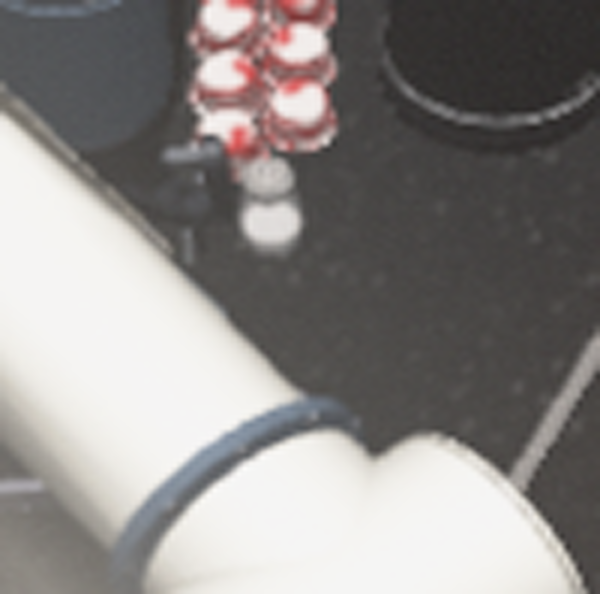

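Run:
```python
from h import *
np.set_printoptions(precision=1,suppress=True)
im=cv2.imread("pics/w6.png");C=cam("wrist",r.sense());g=im.astype(float).mean(2)
def line(name,a,b,z,lo,hi,sign,dx):
    P=[]
    for v in range(lo,hi,4):
        u0=a+(b-a)*(v-lo)/(hi-lo);k=np.arange(int(u0)-dx,int(u0)+dx+1)
        gr=np.diff(g[v])[k]*sign;j=gr.argmax()
        if 0<j<len(k)-1:
            q=gr[j-1:j+2];off=0.5*(q[0]-q[2])/(q[0]-2*q[1]+q[2]-1e-9);P.append((k[j]+.5+off,v))
    P=np.array(P);w=onz(C,P,z)[:,:2].astype(np.float32);d=cv2.fitLine(w,2,0,.01,.01).ravel()
    print(name,len(P),P[0],P[-1],"psi",np.degrees(np.arctan2(d[1],d[0]))%180-90,"pt",d[2:])
line("bar left",316,320,200,150,262,1,5)
line("bar right",331,333,200,150,250,-1,4)
line("glass left",352,354,167,96,270,1,5)
for v in(100,160,200,240): print(v,g[v,308:362].astype(int))
```

```text
bar left 28 [314.8 150. ] [319.5 258. ] psi 77.55269 pt [589.8  66.1]
bar right 25 [330.2 150. ] [333.7 246. ] psi 78.458694 pt [591.7  54.2]
glass left 44 [351.2  96. ] [353.4 268. ] psi 77.992004 pt [590.2  36.4]
100 [ 44  45  44  45  44  44  47  46  45  45  44  44  46  44  43  43  47  51
  48  45  45  44  46  43  43  43  45  33  29  30  34  36  40  43  47  45
  45  42  39  35  29  24  26  88 203 150 149 149 149 150 150 149 149 149]
160 [224 225 225 224 224 224 224 212 240 249 249 249 250 250 250 250 249 249
 250 249 249 247 235 193 222 224 223 224 223  90  32  32  36  38  43  44
  45  47  43  39  35  30  24  22 104 192 151 149 149 149 150 151 149 149]
200 [ 44  42  44  43  44  44  44  45  41 213 245 249 248 250 250 250 250 249
 249 249 250 249 249 242 209  69  43  43  45  47  28  30  33  36  39  41
  42  42  42  41  39  33  63 112  86 196 153 149 150 149 150 150 150 149]
240 [ 53  51  50  45  42  45  45  46  45  43  57 218 247 249 248 250 250 250
 250 249 249 249 249 249 244 224  97  46  44  43  45  26  28  32  37  38
  41  40  42  40  39  37  30  24  21 103 174 151 151 149 150 150 152 149]
```

```bash
python3 -m inch '[[[-1,1,0,0,1],[-1,1,0,0,1],[-1,1,0,0,1],[-1,1,0,0,1],[-1,1,0,0,1],[-1,1,0,0,1],[-1,1,0,0,1],[-1,1,0,0,1],[-1,1,0,0,1],[-1,1,0,0,1],[-1,1,0,0,1],[-1,1,0,0,1]]]' && python3 -m inch '[[[-1,1,0,0,1],[-1,1,0,0,1],[-1,1,0,0,1],[0,0,0,0,1],[0,0,0,0,1]]]'
python3 - <<'E'
from h import *
snap("top","top7")
A=cv2.imread("pics/top7.png")[165:265,235:365];cv2.imwrite("pics/top7c.png",cv2.resize(A,None,fx=6,fy=6,interpolation=cv2.INTER_CUBIC))
E
```

```text
clock: 21.75
ee_pos: [282.0, 362.3, 271.4]
orientation: [0.992, -0.124, -0.0, 0.001]
wrist_force: [0.7, -0.5, -0.5]
finger_gap: 1.0
grip_force: 0.0
clock: 22.17
ee_pos: [207.3, 437.3, 270.9]
orientation: [0.992, -0.122, -0.0, 0.002]
wrist_force: [1.1, -0.8, -0.2]
finger_gap: 1.003
grip_force: 0.0
```

View pics/top7c.png

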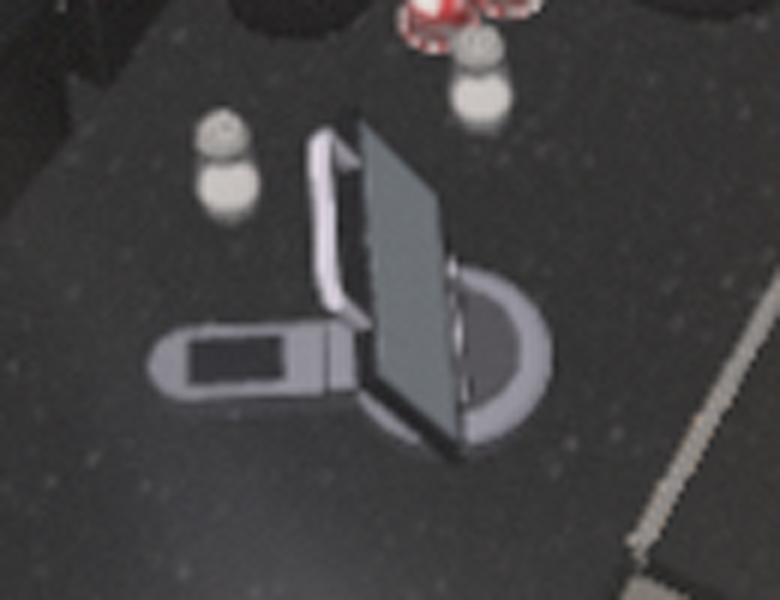

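The shakers, the keys side and the pack are undisturbed, and the pack is flush with the seam at crop x≈323. The glass's upper edge runs (362,122)→(380,370) and its lower edge (440,190)→(462,430). Next I'll work out the angle from the top camera.

Run:
```python
from h import *
np.set_printoptions(precision=1,suppress=True)
C=cam("top");g=lambda *p:np.array([(235+u/6,165+v/6) for u,v in p])
for n,p,z in(("upper",((362,122),(380,370)),166),("lower",((440,190),(462,430)),58),("bar",((322,140),(332,300)),200)):
    w=onz(C,g(*p),z);d=w[0]-w[1];print(n,w[:,:2].ravel(),np.linalg.norm(d),"psi",np.degrees(np.arctan2(d[1],d[0]))-90+180)
c=np.array([570,-4]);b=np.array([440.3,-510.9]);print(np.degrees(np.arctan2(*(c-b)[::-1])))
for ps in(72,75,78,81):
  a=np.radians(ps);e=np.array([np.cos(a),np.sin(a)]);h=np.array([-e[1],e[0]]);t=np.radians(25)
  q=[np.r_[c+e*k*np.sin(t)+h*s,55+k*np.cos(t)] for k,s in((160,-50),(160,50),(125,-92),(125,92),(0,-92),(0,92))]
  print(ps,((proj(C,q)-[235,165])*6).ravel())
```

```text
upper [658.9  19.7 493.6  55.2] 169.04792195725415 psi 77.88071115123134
lower [664.7 -28.  496.7   7.8] 171.7840503198207 psi 77.97700577387745
bar [631.4  49.7 526.3  72.3] 107.50851768244507 psi 77.86631026941046
75.64770736836411
72 [326.9 128.2 318.2 276.5 358.2  99.3 344.1 369.3 450.  199.8 442.4 459.7]
75 [322.3 133.4 322.7 281.8 350.1 103.2 352.5 373.5 442.5 199.9 450.4 459.6]
78 [318.  138.7 327.5 287.  342.2 107.5 361.3 377.3 434.9 200.4 458.4 459.2]
81 [314.  144.2 332.7 292.  334.6 112.1 370.2 380.7 427.4 201.1 466.4 458.3]
```

Both cameras put the screen 2.3° off the board's centre, which is about 20 mm and inside the 50 mm limit. The lean is about 25°. The pack is flush and was pressed at 10 N, so I'm handing in.

```bash
python3 -c "
from station import r
print(r.close_job())"
```

```text
the job is handed in; nothing more can be done
None
```

I handed the job in at about 22 s of the 72 s allowed; no verdict came back. The screen points within about 20 mm of the board's centre and leans back about 25°. The pack sits flush and in line on the dock after a steady 10 N push of over half a second. The board, shakers and keys were not touched.

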